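# Plug the oil drum's sampling port and snap its spring cover shut

### The arm

A 6-joint arm with a two-finger parallel gripper is mounted at the origin on the work surface. World frame = base frame: x ahead of the robot, y to its left, z up, the work surface at z = 0. Lengths are in m, angles in degrees, forces in N, time in s.
With the tool pointing down it reaches from about 0.4 to 0.825 m from the base axis. Payload 7 kg.
Tool frame: the origin (TCP) lies on the centre line of the jaws, within the pads' length; the fingertips stand 8 mm ahead of it and the grasp point (between the pads) lies 11 mm behind it (r.tcp_to_tips is the distance from the TCP to the fingertips, in m); z points along the fingers, y is the direction in which the jaws open and shut (so a half turn about z gives the same grasp; the last joint's range is limited). The gripper opens to 88 mm and grips with 3 to 60 N. Pads are 19 mm wide; open, the fingers measure 130 mm over their backs; the gripper's body (78 mm by 193 mm) begins 47 mm behind the grasp point.
Start: joints at [89.158, 20.546, 0.682, 0, -70.136, -16.507], TCP at [0.201, 0.644, 0.207] pointing down, gripper open.
Joint ranges: [-176.03, 176.03], [-82.01, 121.73], [-58.28, 71.71], [-173.87, 95.51], [-174.79, -0.11], [-173.66, 173.66]. Speed limits (degrees/s): [136.94, 136.94, 172.46, 180, 180, 180].

### API

Orientations are given as [roll, pitch, yaw] about the fixed x, y, z axes, in that order (R = Rz(yaw) Ry(pitch) Rx(roll)).
In Python, from plant import r gives the robot as it stands.
- The arm moves only by the tool drive_tool, never from a script. Its argument "plan" is text: rows parted by semicolons, each of 4 numbers parted by spaces: the shift along the tool's x, y, z in cm, then the turn about the tool's z in rad. A call has 1 to 8 rows; each row is the pose to reach, as a shift and turn from the pose commanded when the call began, along the tool's axes at that moment; what a row does not reach only later rows make up. A row lasts 1/8 s, in which the tool goes at most 62.5 mm and 10.7 degrees, less where a joint would pass 70% of its speed; a pose out of reach is approached as far as the arm can. A call with a gripper value outside its range is refused whole. "fingers" is the closure, from -1 (fully open) to 1 (shut), set as the call begins (left out, the last holds). The fingers move at their own pace and stop on an object; "squeeze" is the grip in N (left out, the last holds). Time passes only in rows, so rows that repeat a pose let the fingers close. It gives the time, the measured TCP pose, the force and the opening at its end, in the units of the state.
- r.get_state(): the state, without advancing time (a new reading comes with each control period).
- r.capture(name): name is "scene" or "top" or "wrist"; returns a dict with "frame" (400x640x3 uint8, red, green, blue), "fovy" (degrees; the focal length in pixels is half the picture's height over the tangent of half this angle, whatever the lens; pixels are square), "cx", "cy" (the principal point, pixels), "rvec" (rotation vector, rad) and "tvec" (3), from world to camera coordinates, as OpenCV has them. Camera axes: x right, y down, z forward; pixel columns grow to the right and rows downward; lengths in m; the calibration is good to about 2 mm. A picture is of the moment at which its call begins. There is no depth.
- r.close_job(): hands the job in, once; it reports no verdict.
The state is a dict: "time_s": time; "joints": joint angles; "qd": joint speeds; "joint_torque": joint torques, N m; "tcp_pos": TCP position; "eef_rot": TCP orientation; "contact_force": force on the tool from outside, world axes, zero at the start; "moment": the same for the moment, N m; "gripper_width": finger opening in m.
Only numpy, scipy, OpenCV 4.12 (cv2) and the standard library are available. Lean on these libraries where they do the work, as an engineer would, in place of code of your own. Each camera call takes 0.05 s, during which the arm holds its last target. There are 200 camera calls.

### The job

Stand the green plug in the drum's sampling port and let go of it, then tip the yellow spring cover past its snap point and let it spring over onto the plug by itself, without riding it down. Then bear down on the cover above the plug with a steady push of about 14 N for half a second, never more than 24 N on the cover, so that the plug goes fully home onto its stop, and leave the cover shut on it. Leave the other things where they are.

Things in the scene. Friction and masses are not known exactly. Their poses are not given: they have to be found in the camera images.
- drum: Squat dark navy steel drum, 205 mm across, fixed on the bench; origin at the centre of its underside, z up; head at 110 mm. On the head, centred, an aluminium port block 64 x 64 mm, 30 mm tall. The yellow cover is hinged on the drum's +y side and opens outward over that side. Put the plug in with the fingers closing along the drum's x axis, to clear the hinge brackets.
- hinge (a point): Middle of the cover's hinge line, which runs along the drum's x axis; at drum point (0, 60, 181) mm. Two steel brackets hold it, at x = +-29 mm, each 6 mm thick, 22 mm in y, top at 190 mm.
- port (a point): Centre of the port's mouth, on the port block, 140 mm above the bench, axes as the drum's. Round hole, 29 mm across, 3 mm chamfer. In it a rubber seat (14 N sliding drag, no return spring) starts 16 to 18 mm down; under it a rigid stop pin, screwed anywhere from 20 to 29 mm down and not measured. A plug set in gently rests on the seat; pushed home it bottoms on the pin.
- plug: Green plug, 90 g, upright in a fixed steel tray (floor 4 mm, rim 16 mm high) with a blue and a red spare; the three change places. Origin: centre of its underside, z up. From below: black stem 26 mm across, 30 mm long, chamfered foot; flange 40 mm across, 5 mm thick; round grip 22 mm across, 28 mm tall. Home: bottomed on the stop pin, flange 1 to 10 mm above the block.
- cover (a joint): Angle of the yellow spring cover (rad): 0 open on its stop, leaning back 115 degrees from shut; grows as it tips over the port; 1.84 to 1.88 on a plug resting on the seat; 1.91 to 2.07 on a plug that is home. A damped over-centre spring (0.2 N m near the stops) drives it both ways from a snap point at 0.6 to 0.85, then it runs ahead of a slow finger. Nothing may push it from 1.5 until it lies on the plug.
- cover_edge (a point): Middle of the cover's free edge (black band), mid-thickness, 100 mm from the hinge line; plate 46 mm wide, 5 mm thick, about 0.2 kg. Open, the edge is 91 mm above the hinge line and 42 mm outside it (towards drum +y). Push it from outside towards drum -y, 2 to 5 N at the edge.
- cover_pad (a point): Point on the cover's outer face 60 mm from the hinge line, above the plug's axis when shut: the place to bear down. With the cover lying on the unpressed plug it is 187 to 192 mm above the bench; home, 179 to 188 mm, not known beforehand. Straight down here 5 to 8 N overcomes the seat's drag; when the plug bottoms the force rises steeply.
- spare_blue: Blue spare plug, stem 38 mm (too thick for the port), flange 44 mm, otherwise as the green one; leave alone.
- spare_red: Red spare plug, stem 38 mm (too thick for the port); leave alone.
- jar_amber: Amber sample jar, 48 mm across, 85 mm tall; leave alone.
- jar_clear: Green-glass sample jar, 48 mm across, 85 mm tall; leave alone.
- wrench: Steel wrench lying flat, 160 mm long; leave alone.
- sampler: Sampling pump lying down, yellow grip and green collar on a clear barrel, 235 mm long, 44 mm across; leave alone.
- cup: White plastic cup, 72 mm across, 80 mm tall; leave alone.
Mind the look-alikes: they are no part of the job. What is shaped like the plug but pink is not meant.

How it is judged:
By the outcome, as a careful person would: the job done as asked, in the order asked, and still so for the second after the job is handed in, with the robot touching nothing.
It also fails if it takes over 67 s, if anything falls off the work surface, if the arm or the gripper's body presses on something with over 40 N, if the wrist force passes 120 N, or if a joint passes its speed limit or range.

## Working session

There is one attempt and no reset: what is moved stays moved. The work goes in short steps, Python scripts to look and compute and a tool call to move; the robot and the scene stay as the last step left them, time stands still between calls to the robot, and variables do not carry over. Pictures are saved under pics/ and viewed, about 8 in all and at most 12, crops included, and the job is handed in when it is done.

Besides the shell and the picture viewer there is one more tool, called as a command line: name --argument value ..., lists and objects as JSON in quotes. drive_tool: Moves the arm, as the interface text tells. Its arguments: {"type":"object","properties":{"plan":{"type":"string"},"fingers":{"type":"number"},"squeeze":{"type":"number"}},"required":["plan"]}

```bash
ls; mkdir -p pics
cat > h.py <<'E'
import numpy as np, cv2
from plant import r
def cap(n,f=None):
    c=r.capture(n)
    if f: cv2.imwrite('pics/'+f,c['frame'][:,:,::-1])
    return c
def cal(c):
    f=200/np.tan(np.radians(c['fovy'])/2)
    return np.array([[f,0,c['cx']],[0,f,c['cy']],[0,0,1]]),cv2.Rodrigues(np.array(c['rvec'],float))[0],np.array(c['tvec'],float).ravel()
def proj(c,P):
    K,R,t=cal(c); q=(K@(R@np.atleast_2d(P).T+t[:,None])); return (q[:2]/q[2]).T
def ray(c,uv,z):
    K,R,t=cal(c); o=-R.T@t; d=R.T@np.linalg.inv(K)@np.array([uv[0],uv[1],1.]); return o+d*(z-o[2])/d[2]
E
python3 - <<'E'
from h import *
import pickle
a=cap('scene');b=cap('top');w=cap('wrist')
pickle.dump((a,b,w),open('c.pkl','wb'))
for n,c in zip('stw',(a,b,w)):
    cv2.imwrite(f'pics/{n}0.png',c['frame'][:,:,::-1]); K,R,t=cal(c); print(n,c['fovy'],c['cx'],c['cy'],(-R.T@t).round(3))
cv2.imwrite('pics/all0.png',cv2.resize(np.vstack([a['frame'],b['frame']])[:,:,::-1],None,fx=.75,fy=.75))
print(r.get_state())
E
```

```text
pics
s 49.591190579108414 328.30383659608185 202.13640137544743 [ 1.165 -0.683  1.055]
t 56.28632528037431 315.59801867476205 198.47118372362448 [ 0.404 -0.052  1.31 ]
w 58.1346363634159 313.4805055920268 198.7451789802924 [0.278 0.62  0.384]
{'time_s': 0.15, 'joints': array([ 8.91584897e+01,  2.05821783e+01,  6.46370219e-01, -1.35584723e-02,
       -7.01373932e+01, -1.65078495e+01]), 'qd': array([-0.10325688, -0.14617551,  0.12208784,  0.06016734, -0.09806156,
       -0.05640654]), 'joint_torque': array([-1.55417620e-03, -5.83274388e+01,  2.93291706e+01,  7.00135097e+00,
        8.82778462e-03, -1.01339774e-04]), 'tcp_pos': array([0.20119001, 0.64390317, 0.20654353]), 'eef_rot': array([ 1.79926194e+02, -8.57942337e-03, -1.73539692e+01]), 'contact_force': array([-0.07656671,  0.48366388, -0.37410359]), 'moment': array([0.08922588, 0.00684445, 0.00737934]), 'gripper_width': 0.08728968964061275}
```

View pics/t0.png

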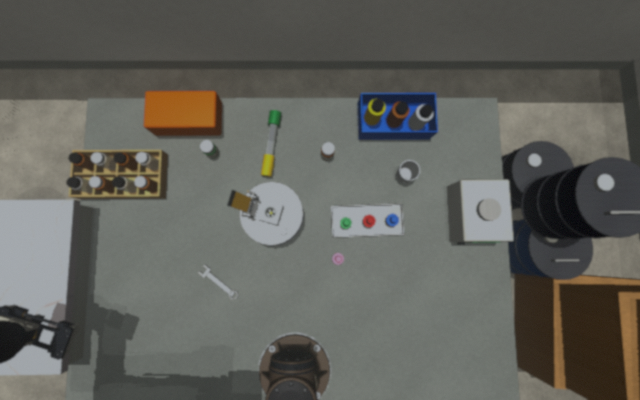

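View pics/s0.png

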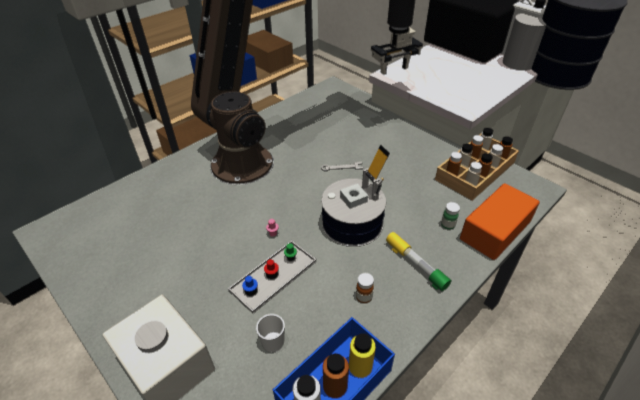

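The top view shows the green plug at (345,223) in the tray, red at (369,221), blue at (392,220), and the pink decoy at (338,259) outside the tray. The drum is at about (271,213), with its cover leaning to the upper left at (240,200). The green one in the tray matches the description. I'll confirm in a crop.

Run:
```python
from h import *
import pickle
a,b,w=pickle.load(open('c.pkl','rb'))
t=b['frame'][175:275,215:415,::-1]; s=a['frame'][140:265,225:395,::-1]
cv2.imwrite('pics/tc.png',cv2.resize(t,None,fx=4,fy=4,interpolation=cv2.INTER_CUBIC))
cv2.imwrite('pics/sc.png',cv2.resize(s,None,fx=4.7,fy=4.7,interpolation=cv2.INTER_CUBIC))
```

```text
(no output)
```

View pics/tc.png

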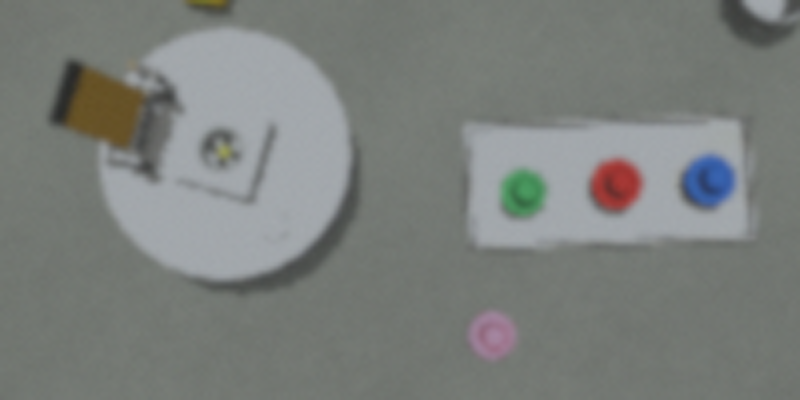

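View pics/sc.png

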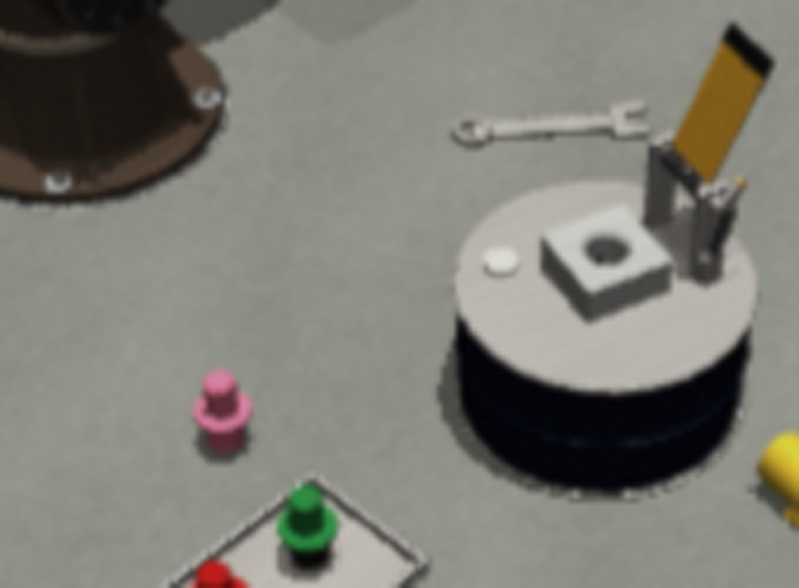

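Both crops agree. The green plug, with its black stem, is in the tray at top crop (523,193), and the pink one outside is the decoy. The port hole is at top crop (221,149) and scene crop (606,250). The cover's black edge is at top crop (60,94). Next I'll fit the poses.

Run:
```python
from h import *
import pickle
from scipy.optimize import least_squares
a,b,w=pickle.load(open('c.pkl','rb'))
T=lambda u,v:np.array([215+(u+.5)/4-.5,175+(v+.5)/4-.5])
S=lambda u,v:np.array([225+(u+.5)/4.7-.5,140+(v+.5)/4.7-.5])
tp=[((0,0,140),T(221,149)),((0,0,110),T(225,154)),((32,-32,140),T(275,125)),((-32,-32,140),T(250,202)),((-32,32,140),T(178,181))]
sp=[((0,0,140),S(606,248))]
for k,c,ps in (('top',b,tp),('scene',a,sp)):
    for P,uv in ps: print(k,P,ray(c,uv,P[2]/1e3).round(4))
sq=[S(541,240),S(590,290),S(670,262),S(620,207)]
for q in sq: print('scene blk',ray(a,q,.14).round(4))
for q in (T(70,62),T(52,125)): print('edge top',ray(b,q,.272).round(4))
for q in (S(735,25),S(772,62)): print('edge sc',ray(a,q,.272).round(4))
print('plug top flange',ray(b,T(523,193),.0375),'griptop',ray(b,T(526,189),.067))
print('plug sc flange',ray(a,S(308,525),.037),'griptop',ray(a,S(307,495),.067))
print('tray corners',[ray(b,T(*q),.016).round(3) for q in((466,125),(742,120),(752,240),(475,246))])
```

```text
top (0, 0, 140) [0.5159 0.071  0.14  ]
top (0, 0, 110) [0.5147 0.0709 0.11  ]
top (32, -32, 140) [0.5345 0.0288 0.14  ]
top (-32, -32, 140) [0.4742 0.0481 0.14  ]
top (-32, 32, 140) [0.491  0.1044 0.14  ]
scene (0, 0, 140) [0.5174 0.0688 0.14  ]
scene blk [0.4815 0.044  0.14  ]
scene blk [0.5373 0.032  0.14  ]
scene blk [0.5563 0.0886 0.14  ]
scene blk [0.4963 0.1055 0.14  ]
edge top [0.5651 0.163  0.272 ]
edge top [0.5209 0.1745 0.272 ]
edge sc [0.5261 0.1734 0.272 ]
edge sc [0.5675 0.1602 0.272 ]
plug top flange [ 0.48610242 -0.17527022  0.0375    ] griptop [ 0.48750389 -0.17497529  0.067     ]
plug sc flange [ 0.48751713 -0.17538456  0.037     ] griptop [ 0.48857452 -0.1746459   0.067     ]
tray corners [array([ 0.547, -0.129,  0.016]), array([ 0.55 , -0.37 ,  0.016]), array([ 0.445, -0.375,  0.016]), array([ 0.442, -0.135,  0.016])]
```

drive_tool --plan "4 3 -3 0.17;8.5 6.5 -6 0.35;13 9.5 -8.5 0.53;17 12.7 -11 0.71;21.3 16 -13 0.89;25.5 19 -15 1.07;30 22.2 -17 1.25;34 25.4 -17.3 1.43" --fingers -1

```text
time_s: 1.15
tcp_pos: [0.4513, 0.2991, 0.3818]
eef_rot: [-179.9, 0.1, -99.6]
contact_force: [0.7, 0.5, -0.4]
gripper_width: 0.0877
```

```bash
cat > go.py <<'E'
import sys; from h import *
from scipy.spatial.transform import Rotation as Q
s=r.get_state(); R=Q.from_euler('xyz',s['eef_rot'],degrees=True)
print(s['time_s'],s['tcp_pos'].round(4),s['eef_rot'].round(2),s['contact_force'].round(2),round(s['gripper_width'],4),s['joints'].round(1))
if len(sys.argv)>1:
    x,y,z,yaw=map(float,sys.argv[1:5]); p=np.array([x,y,z])
    print('shift cm',(R.inv().apply(p-s['tcp_pos'])*100).round(2),'turn',-np.radians((yaw-s['eef_rot'][2]+180)%360-180).round(3))
E
python3 go.py 0.4875 -0.175 0.30 -106
```

```text
1.15 [0.4513 0.2991 0.3818] [-1.7992e+02  1.1000e-01 -9.9620e+01] [ 0.67  0.49 -0.43] 0.0877 [ 54.3   4.    1.6   0.  -87.4 -63.9]
shift cm [ 46.15 -11.49   8.11] turn 0.111
```

drive_tool --plan "5.8 -1.5 0 0.02;11.6 -3 0 0.04;17.4 -4.5 0 0.06;23.2 -6 0 0.08;29 -7.5 0 0.1;34.7 -9 2 0.11;40.3 -10.4 5 0.11;46.1 -11.5 7 0.11"

```text
time_s: 2.15
tcp_pos: [0.4886, -0.1725, 0.3098]
eef_rot: [180.0, 0.0, -105.6]
contact_force: [1.3, 1.3, 0.2]
gripper_width: 0.0877
```

```bash
python3 go.py 0.4875 -0.175 0.12 -106; python3 -c "
from h import *
c=cap('wrist','w1.png'); print(proj(c,[[.4875,-.175,.067],[.4875,-.175,.039]]))
import pickle;pickle.dump(c,open('w1.pkl','wb'))"; python3 go.py
```

```text
2.15 [ 0.4886 -0.1725  0.3098] [ 1.7996e+02  1.0000e-02 -1.0557e+02] [1.29 1.28 0.24] 0.0877 [  2.3   2.6  -8.9  -0.  -78.5 -17.8]
shift cm [ 0.27  0.02 18.98] turn 0.007
[[313.47228144 156.28090553]
 [313.44050129 152.21584814]]
2.2 [ 0.487  -0.1774  0.3067] [ 1.7969e+02 -1.2000e-01 -1.0574e+02] [-0.06 -2.13 -2.02] 0.088 [  1.7   2.9  -9.    0.  -78.4 -17.5]
```

View pics/w1.png

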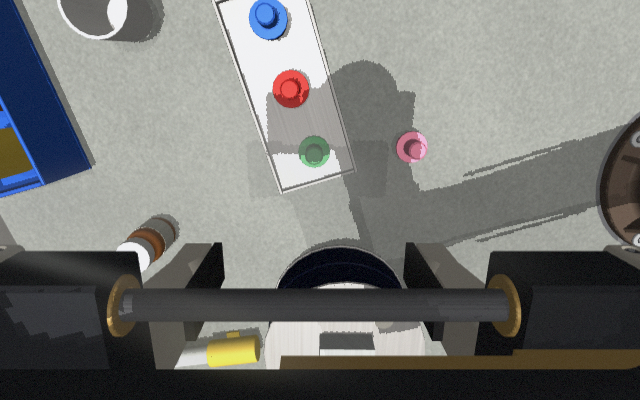

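The wrist view shows the green plug at (314,152), with its prediction at (313,154). Red is at (290,88) and pink at (412,147). I'll refine this with a settled picture and image code.

```bash
python3 - <<'E'
from h import *
c=cap('wrist','w2.png')
h=cv2.cvtColor(c['frame'],cv2.COLOR_RGB2HSV); m=cv2.inRange(h,(45,60,20),(85,255,255)); m[:110]=0;m[190:]=0;m[:,:280]=0;m[:,350:]=0
v,u=np.nonzero(m); print(len(u),u.min(),u.max(),v.min(),v.max(),u.mean(),v.mean())
(x,y),rad=cv2.minEnclosingCircle(np.c_[u,v].astype(np.float32)); print(x,y,rad)
print(ray(c,(x,y),.039), proj(c,[.4875,-.175,.039]))
E
python3 go.py 0.4875 -0.1755 0.12 -106
```

```text
383 298 328 141 171 313.6788511749347 158.67362924281986
312.5 156.5 15.508162498474121
[ 0.48694553 -0.17576554  0.039     ] [[312.23922896 157.20353954]]
2.25 [ 0.4871 -0.175   0.3078] [ 1.7969e+02 -9.0000e-02 -1.0590e+02] [-0.23 -0.61 -0.71] 0.0877 [  2.    2.8  -9.   -0.  -78.6 -17.9]
shift cm [ 1.000e-02 -1.500e-01  1.878e+01] turn 0.002
```

drive_tool --plan "0.05 0 5 0;0.05 0 10 0;0.05 0 15 0;0.05 0 19 0;0.05 0 22 0;0.05 0 24 0;0.05 0 25.5 0;0.05 0 25.5 0"

```text
time_s: 3.25
tcp_pos: [0.4885, -0.1712, 0.0553]
eef_rot: [179.9, -0.0, -105.6]
contact_force: [0.6, 0.6, 0.8]
gripper_width: 0.0876
```

drive_tool --plan "0 0 0 0;0 0 0 0;0 0 0 0;0 0 0 0;0 0 0 0;0 0 0 0" --fingers 1 --squeeze 20

```text
time_s: 4.0
tcp_pos: [0.489, -0.1714, 0.056]
eef_rot: [-180.0, -0.0, -105.6]
contact_force: [-0.5, -0.5, -0.2]
gripper_width: 0.0334
```

```bash
python3 go.py; python3 -c "
from h import *
cap('wrist','w3.png')"
```

```text
4.0 [ 0.489  -0.1714  0.056 ] [-180.     -0.   -105.59] [-0.51 -0.47 -0.22] 0.0334 [  2.4  14.7 -30.2   0.  -45.1 -18. ]
```

View pics/w3.png

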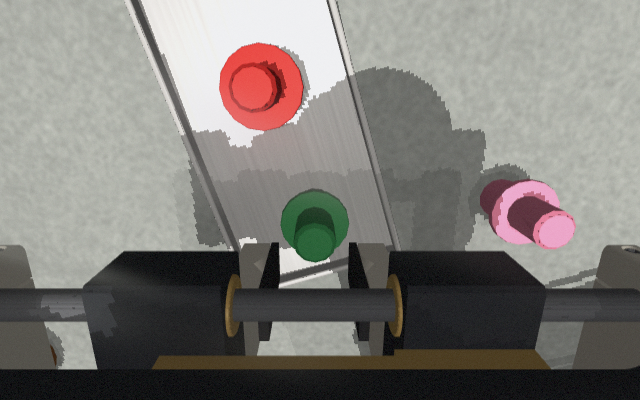

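The fingers are still closing at 33 mm. The arm settled 4 mm short along tool x and 5 mm high, so I'll hold the jaws partly open, correct, and then close.

drive_tool --plan "0.2 0.05 0.2 0;0.4 0.05 0.5 0;0.4 0.05 0.5 0" --fingers 0.1

```text
time_s: 4.42
tcp_pos: [0.4871, -0.1752, 0.0506]
eef_rot: [180.0, -0.0, -105.6]
contact_force: [-0.2, 0.9, 0.3]
gripper_width: 0.0391
```

drive_tool --plan "0 0 0 0;0 0 0 0;0 0 0 0;0 0 0 0;0 0 0 0;0 0 0 0" --fingers 1 --squeeze 20

```text
time_s: 5.18
tcp_pos: [0.4875, -0.175, 0.0511]
eef_rot: [-180.0, 0.0, -105.6]
contact_force: [-0.4, -0.6, -0.8]
gripper_width: 0.0005
```

drive_tool --plan "0 0 0 0;0 0 0 0;0 0 -0.5 0;0 0 -0.5 0;0 0 -0.5 0"

```text
time_s: 5.8
tcp_pos: [0.4876, -0.175, 0.0562]
eef_rot: [-180.0, 0.0, -105.6]
contact_force: [-0.5, 0.9, -0.6]
gripper_width: 0.0005
```

Width 0 means the grip missed, so I'll look before doing anything else.

```bash
python3 go.py; python3 -c "
from h import *
a=cap('wrist','w4.png'); K,R,t=cal(a); print((-R.T@t).round(4),R.round(3)); s=r.get_state(); print(s['tcp_pos'],proj(a,[s['tcp_pos'],[.487,-.1755,.067],[.487,-.1755,.039]]))
b=cap('top');cv2.imwrite('pics/j4.png',np.hstack([cv2.resize(a['frame'],(480,300)),cv2.resize(b['frame'][190:290,300:400],(300,300),interpolation=cv2.INTER_CUBIC)])[:,:,::-1])"
```

```text
5.8 [ 0.4876 -0.175   0.0562] [-1.7998e+02  1.0000e-02 -1.0559e+02] [-0.47  0.93 -0.61] 0.0005 [  2.   14.7 -30.2  -0.  -45.1 -17.6]
[ 0.4662 -0.2519  0.2334] [[-0.963  0.268  0.   ]
 [ 0.256  0.921  0.295]
 [ 0.079  0.284 -0.956]]
[ 0.48744187 -0.17506473  0.05603954] [[313.55218522 243.45215072]
 [314.17688483 251.41760051]
 [314.06419338 230.48051947]]
```

View pics/j4.png

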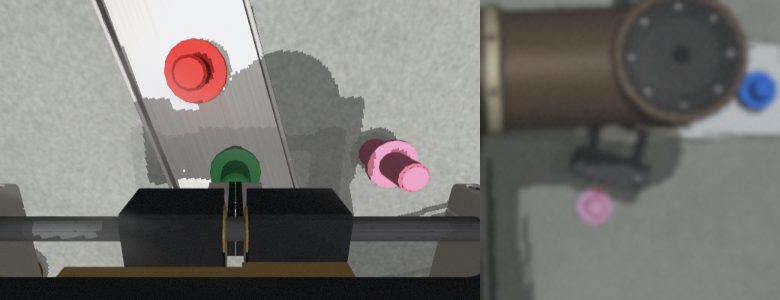

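Left panel: the fingers are shut at (235,185-250), yet the plug's flange at (235,165) seems unmoved. I'll enlarge the tip areas of w3 and w4 with the predicted pad outline drawn on.

Run:
```python
from h import *
from scipy.spatial.transform import Rotation as Q
a=cap('wrist'); s=r.get_state(); R=Q.from_euler('xyz',s['eef_rot'],degrees=True)
out=[]
for im,do in ((cv2.imread('pics/w3.png'),0),(cv2.imread('pics/w4.png'),1)):
    k=cv2.resize(im[180:380,220:410],None,fx=3,fy=3,interpolation=cv2.INTER_CUBIC)
    if do:
        for P,col in (([9.5,0,8],(0,0,255)),([-9.5,0,8],(0,0,255)),([9.5,0,-30],(255,0,255)),([-9.5,0,-30],(255,0,255))):
            q=proj(a,s['tcp_pos']+R.apply(np.array(P)/1e3))[0]; print(P,q); cv2.circle(k,tuple(int(x) for x in (q-[220,180])*3),4,col,-1)
    out.append(k)
cv2.imwrite('pics/j5.png',cv2.resize(np.hstack(out),(798,420)))
```

```text
[9.5, 0, 8] [313.4731458  221.64240252]
[-9.5, 0, 8] [313.44915096 253.14255105]
[9.5, 0, -30] [313.52677774 251.74079678]
[-9.5, 0, -30] [313.49576881 289.08144227]
```

View pics/j5.png

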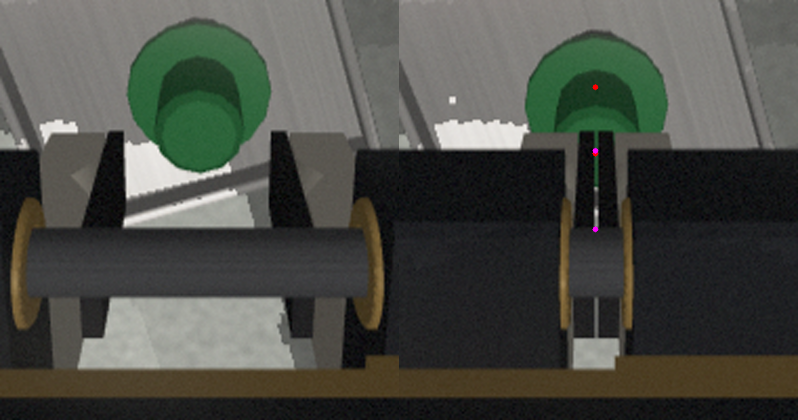

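Run:
```python
from plant import r
print([a for a in dir(r) if not a.startswith('_')], r.tcp_to_tips)
```

```text
['Unreachable', 'capture', 'close_job', 'get_state', 'tcp_to_tips'] 0.008
```

Run:
```python
from h import *
a=cap('scene'); s=r.get_state(); p=s['tcp_pos']
k=cv2.resize(a['frame'][170:290,240:360,::-1],None,fx=5,fy=5,interpolation=cv2.INTER_CUBIC)
for P,col in ((p,(255,0,255)),(p-[0,0,.008],(0,0,255)),([.487,-.1755,.067],(255,255,0))):
    q=proj(a,P)[0]; print(q); cv2.circle(k,tuple(int(x) for x in (q-[240,170])*5),3,col,-1)
cv2.imwrite('pics/j6.png',k)
```

```text
[289.79705889 247.17687132]
[289.96581585 248.89448501]
[289.36070884 244.79378299]
```

View pics/j6.png

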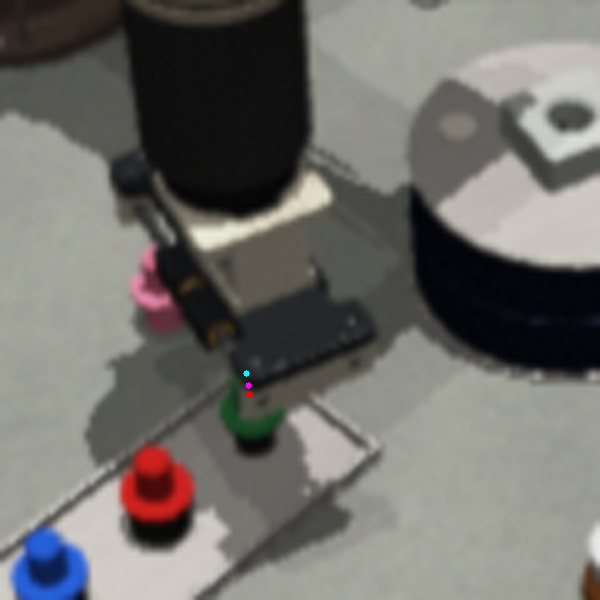

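The scene view shows the gripper covering the grip at crop (246,375). Depth from the wrist picture (jaw opening against pixel gap) puts the real tips about 21 mm behind the reported TCP, so they shut above the grip. I'll open partway and descend, using contact with the flange as the check.

drive_tool --plan "0 0 0 0;0 0 0 0;0 0 0 0;0 0 0.5 0;0 0 1 0;0 0 1.5 0;0 0 2 0;0 0 2 0" --fingers 0.15

```text
time_s: 7.0
tcp_pos: [0.4871, -0.175, 0.0355]
eef_rot: [179.9, -0.0, -105.6]
contact_force: [0.3, -0.8, 0.0]
gripper_width: 0.0374
```

drive_tool --plan "0 0 0.2 0;0 0 0.4 0;0 0 0.6 0;0 0 0.8 0;0 0 0.8 0"

```text
time_s: 7.62
tcp_pos: [0.4873, -0.175, 0.0279]
eef_rot: [180.0, -0.0, -105.6]
contact_force: [0.5, 0.2, 0.7]
gripper_width: 0.0372
```

drive_tool --plan "0 0 0.1 0;0 0 0.2 0;0 0 0.3 0;0 0 0.4 0;0 0 0.4 0"

```text
time_s: 8.25
tcp_pos: [0.4874, -0.1751, 0.0239]
eef_rot: [180.0, -0.0, -105.6]
contact_force: [-0.2, -0.1, 0.3]
gripper_width: 0.0372
```

drive_tool --plan "0 0 0.1 0;0 0 0.2 0;0 0 0.2 0"

```text
time_s: 8.62
tcp_pos: [0.4874, -0.1751, 0.0219]
eef_rot: [180.0, -0.0, -105.6]
contact_force: [0.6, -0.7, -0.0]
gripper_width: 0.0376
```

drive_tool --plan "0 0 0.1 0;0 0 0.1 0;0 0 0.1 0;0 0 0.1 0;0 0 0.1 0;0 0 0.1 0" --fingers 1 --squeeze 20

```text
time_s: 9.38
tcp_pos: [0.4874, -0.175, 0.021]
eef_rot: [180.0, -0.0, -105.6]
contact_force: [-0.7, 0.0, -1.1]
gripper_width: 0.0213
```

Run:
```python
from h import *
c=cap('wrist'); a=cap('scene')
o=np.hstack([cv2.resize(c['frame'][180:320,240:390],None,fx=2.8,fy=2.8,interpolation=cv2.INTER_CUBIC),cv2.resize(a['frame'][190:290,250:350],(392,392),interpolation=cv2.INTER_CUBIC)])
cv2.imwrite('pics/j7.png',o[:,:,::-1])
s=r.get_state(); print(proj(c,s['tcp_pos']),s['gripper_width'])
```

```text
[[313.35426428 243.63444959]] 0.021469504380035156
```

View pics/j7.png

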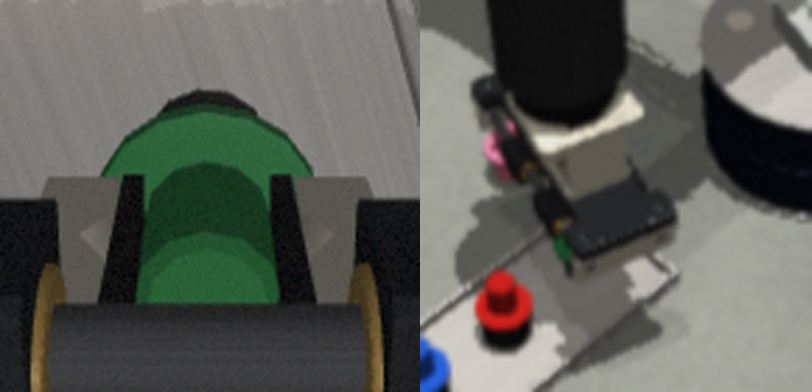

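Wrist panel: the green grip is held between the pads, with the tips just above the flange (width 21.4 mm), so the plug's underside is about 17 mm below the reported TCP. Now I'll lift and carry.

drive_tool --plan "0 0 -1 0;0 0 -3 0;0 0 -7 0;0 0 -12 0;0 0 -18 0;0 0 -24 0;0 0 -29 0;0 0 -29 0" --squeeze 25

```text
time_s: 10.48
tcp_pos: [0.4891, -0.1755, 0.3164]
eef_rot: [-179.5, 0.1, -105.6]
contact_force: [-0.1, 0.1, -2.1]
gripper_width: 0.0214
```

```bash
python3 go.py 0.517 0.070 0.31 -106
```

```text
10.475 [ 0.4891 -0.1755  0.3164] [-1.7950e+02  8.0000e-02 -1.0557e+02] [-0.06  0.11 -2.08] 0.0214 [  2.    2.3  -8.5   0.1 -78.7 -17.6]
shift cm [-24.4    3.91   0.64] turn 0.007
```

drive_tool --plan "-4 0.6 0 0;-8.5 1.3 0 0;-13 2.1 0 0;-17.5 2.8 0 0;-21.5 3.4 0 0;-24.2 3.8 0 0.005;-24.2 3.8 0 0.005;-24.2 3.8 0 0.005"

```text
time_s: 11.48
tcp_pos: [0.5154, 0.0679, 0.3107]
eef_rot: [180.0, -0.0, -105.9]
contact_force: [0.9, -0.3, -0.7]
gripper_width: 0.021
```

drive_tool --plan "0 0 0 0;0 0 0 0"

```text
time_s: 11.72
tcp_pos: [0.5158, 0.0676, 0.3111]
eef_rot: [-180.0, 0.0, -105.9]
contact_force: [-0.1, 0.0, -0.6]
gripper_width: 0.0213
```

```bash
python3 - <<'E'
from h import *
c=cap('wrist','w8.png'); t=cap('top','t8.png')
p=proj(c,[[.517,.07,.14],[.517,.07,.11]]); print(p)
g=cv2.cvtColor(c['frame'],cv2.COLOR_RGB2GRAY); u,v=p[0].astype(int)
k=g[max(0,v-60):v+60:5,u-60:u+60:5]; print(v,u); print('\n'.join(' '.join(f'{x:3d}' for x in r_) for r_ in k))
E
python3 go.py 0.517 0.070 0.31 -106
```

```text
[[312.82726185 174.78811812]
 [312.85705986 168.32709624]]
174 312
169 168 166 174 167 167 171 172 175 178 172 170 172 177 173 169 184 175 177 126 204 207 209 210
169 167 167 176 171 169 175 170 176 177 172 173 170 176 172 171 183 174 173 179 204 207 210 210
175 168 168 178 173 171 174 172 177 173 174 172 173 178 174 170 178 170 174 173 208 211 210 207
174 171 169 177 175 173 176 171 176 175 173 173 175 175 173 171 182 173 175 174 175 193 178 178
177 172 171 178 177 177 176 176 178 175 175 174 175 177 175 170 179 172 174 176 173 175 170 179
174 173 173 179 175 179 179 144 142 148 146 144 142 143 137 135 152 147 149 174 171 176 171 176
176 176 170 179 175 181 190 187 185 183 183 186 184 186 182 182 180 185 175 181 174 175 169 174
176 175 174 179 178 163 191 188 184 188 187 189 187 187 189 187 185 191 185 175 156 153 170 173
178 177 176 170 179 165 173 172 168 172 172 173 172 172 174 170 171 172 166 163 157 156 158 172
166 166 161 164 166 168 172 172 169 171 170 163 147 147 172 173 170 172 169 160 159 155 152 154
168 167 163 167 165 167 171 172 167 169 148 162 110 161 162 145 172 174 1
[... 731 characters left out ...]
246 246 246 245 245 245 244 245 244 244 236 233 236 237 232
242 240 244 243 241 241 243 241 140 242 181 244 243 239 239 240 241 239 184 148 233 234 235 232
240 246 246 246 243 243 141  89 138 139 101  47  47  54  57 142 143 116  99 146 231 234 233 232
244 247 247 247 247 222  84  85 138  64  54  53  66  61  63  60 141  98  93 145 228 234 229 232
244 246 246 247 246 229 151  80  56  85  87  93  91  94  88  94  74  72  89 143 227 234 227 231
243 245 247 245 246  65  80  66  86  88  88  88  87  91  90  92  95  97  62 232 227 233 230 228
11.825 [0.5158 0.0677 0.3111] [-180.      0.   -105.91] [ 0.07 -0.6  -1.25] 0.0215 [ 29.1   2.8  -8.6   0.  -78.6 -45. ]
shift cm [-0.25 -0.05  0.11] turn 0.002
```

Run:
```python
from h import *
g=cv2.cvtColor(cv2.imread('pics/w8.png'),cv2.COLOR_BGR2GRAY)
for v in (157,163,168,172,176): print(v,275,g[v,275:352].tolist())
for u in (305,310,314,318,323): print(u,135,g[135:195,u].tolist())
```

```text
157 275 [164, 164, 168, 163, 165, 167, 161, 172, 171, 173, 174, 174, 171, 170, 171, 174, 169, 169, 173, 174, 169, 167, 174, 172, 173, 171, 170, 168, 172, 171, 173, 172, 174, 171, 172, 172, 171, 174, 170, 168, 173, 172, 173, 172, 173, 171, 172, 172, 169, 170, 169, 171, 174, 170, 170, 170, 168, 170, 172, 174, 174, 173, 174, 174, 168, 171, 168, 167, 173, 172, 172, 171, 162, 155, 159, 156, 159]
163 275 [165, 164, 168, 163, 166, 167, 165, 172, 172, 169, 174, 172, 173, 171, 177, 172, 173, 167, 172, 172, 172, 170, 170, 174, 172, 171, 164, 152, 147, 150, 153, 157, 162, 161, 162, 161, 161, 109, 108, 110, 108, 109, 163, 162, 165, 159, 156, 158, 148, 141, 140, 148, 162, 174, 169, 168, 169, 174, 171, 171, 174, 175, 176, 173, 171, 172, 169, 172, 175, 174, 170, 172, 161, 157, 158, 161, 160]
168 275 [165, 166, 169, 163, 165, 168, 165, 171, 170, 169, 173, 175, 170, 172, 175, 177, 173, 170, 175, 172, 170, 172, 174, 159, 152, 152, 156, 162, 148, 124, 126, 123, 129, 137, 153, 154, 155, 154, 153, 155, 151, 152, 155, 155, 161, 132, 123, 123, 119, 123, 145, 160, 150, 142, 141, 156, 169, 173, 174, 171, 174
[... 1714 characters left out ...]
3, 111, 108, 113, 128, 131, 131, 132, 129, 131, 141, 186, 198, 164, 213, 240, 243]
318 135 [178, 179, 177, 174, 141, 119, 116, 116, 158, 183, 187, 189, 189, 189, 191, 189, 190, 176, 169, 171, 172, 173, 172, 167, 150, 144, 152, 161, 162, 162, 164, 153, 158, 155, 155, 154, 156, 161, 163, 162, 163, 165, 163, 231, 240, 190, 157, 135, 127, 130, 128, 128, 129, 167, 193, 198, 194, 238, 244, 243]
323 135 [173, 171, 176, 174, 137, 115, 117, 113, 157, 182, 189, 186, 187, 189, 186, 186, 174, 170, 168, 170, 169, 171, 169, 169, 169, 160, 143, 139, 148, 157, 162, 159, 161, 119, 109, 111, 110, 112, 110, 152, 164, 160, 160, 163, 137, 129, 130, 128, 127, 129, 150, 184, 193, 193, 162, 232, 241, 242, 242, 243]
```

```bash
python3 - <<'E'
from h import *
c=cap('wrist'); h=ray(c,(314.0,174.5),.14); print('hole',h)
d=np.array([np.cos(np.radians(-16)),np.sin(np.radians(-16)),0])*.032
q=proj(c,[h-d,h+d]); print('block px',np.linalg.norm(q[0]-q[1]),'seen 65.0'); K,R,t=cal(c); print((R@h+t))
e=np.array([h[0],h[1],.14]); s=r.get_state(); print('cam-tcp',-R.T@t-s['tcp_pos'])
E
python3 go.py 0.517 0.070 0.31 -106
```

```text
hole [0.51586271 0.07024307 0.14      ]
block px 64.48862482162389 seen 65.0
[ 0.00051556 -0.02406142  0.35708476]
cam-tcp [-0.02177453 -0.07686647  0.17721971]
11.875 [0.5159 0.0678 0.3111] [-1.7999e+02  1.0000e-02 -1.0591e+02] [ 0.66 -0.05 -0.79] 0.0209 [ 29.1   2.8  -8.6   0.  -78.6 -45. ]
shift cm [-0.24 -0.05  0.11] turn 0.002
```

drive_tool --plan "-0.15 0.03 3 0;-0.3 0.03 6 0;-0.3 0.03 9 0;-0.3 0.03 11.5 0;-0.3 0.03 13 0;-0.3 0.03 14 0;-0.3 0.03 14.3 0;-0.3 0.03 14.3 0"

```text
time_s: 12.88
tcp_pos: [0.5168, 0.0713, 0.1685]
eef_rot: [-180.0, 0.0, -105.9]
contact_force: [0.4, -0.7, -1.3]
gripper_width: 0.0215
```

drive_tool --plan "0 0 0.1 0;0 0 0.2 0;0 0 0.4 0;0 0 0.6 0;0 0 0.8 0;0 0 1.0 0;0 0 1.0 0"

```text
time_s: 13.75
tcp_pos: [0.5163, 0.0712, 0.1578]
eef_rot: [180.0, -0.0, -105.9]
contact_force: [0.0, -0.3, -0.9]
gripper_width: 0.0212
```

drive_tool --plan "0 0 0.1 0;0 0 0.2 0;0 0 0.3 0;0 0 0.4 0;0 0 0.4 0"

```text
time_s: 14.38
tcp_pos: [0.5164, 0.0712, 0.1539]
eef_rot: [180.0, -0.0, -105.9]
contact_force: [0.3, 0.0, -0.7]
gripper_width: 0.0214
```

drive_tool --plan "0 0 0.1 0;0 0 0.2 0;0 0 0.3 0;0 0 0.4 0;0 0 0.4 0"

```text
time_s: 15.0
tcp_pos: [0.5164, 0.0712, 0.1499]
eef_rot: [180.0, -0.0, -105.9]
contact_force: [-0.2, -0.1, -0.5]
gripper_width: 0.0211
```

drive_tool --plan "0 0 0.1 0;0 0 0.2 0;0 0 0.3 0;0 0 0.4 0;0 0 0.5 0;0 0 0.5 0"

```text
time_s: 15.75
tcp_pos: [0.5163, 0.0712, 0.1449]
eef_rot: [180.0, -0.0, -105.9]
contact_force: [-0.7, -1.2, -0.8]
gripper_width: 0.0213
```

drive_tool --plan "0 0 0.1 0;0 0 0.2 0;0 0 0.3 0;0 0 0.3 0"

```text
time_s: 16.25
tcp_pos: [0.5164, 0.0712, 0.1419]
eef_rot: [180.0, -0.0, -105.9]
contact_force: [0.7, -0.6, -1.1]
gripper_width: 0.0214
```

drive_tool --plan "0 0 0.05 0;0 0 0.1 0;0 0 0.1 0"

```text
time_s: 16.62
tcp_pos: [0.5164, 0.0712, 0.141]
eef_rot: [180.0, 0.0, -105.9]
contact_force: [0.5, 0.1, -0.5]
gripper_width: 0.0208
```

drive_tool --plan "0 0 0 0;0 0 0 0;0 0 0 0;0 0 0 0;0 0 0 0" --fingers 0

```text
time_s: 17.25
tcp_pos: [0.5164, 0.0712, 0.141]
eef_rot: [-180.0, -0.0, -105.9]
contact_force: [-0.5, -0.2, 0.1]
gripper_width: 0.0442
```

drive_tool --plan "0 0 -0.3 0;0 0 -1 0;0 0 -3 0;0 0 -6 0;0 0 -10 0;0 0 -14 0;0 0 -17 0;0 0 -17 0"

```text
time_s: 18.25
tcp_pos: [0.5176, 0.0715, 0.3143]
eef_rot: [-179.8, 0.2, -105.9]
contact_force: [0.3, 0.7, -0.5]
gripper_width: 0.044
```

drive_tool --plan "0 0 0 0;0 0 0 0"

```text
time_s: 18.5
tcp_pos: [0.5159, 0.071, 0.3101]
eef_rot: [179.9, -0.1, -105.9]
contact_force: [-0.1, 1.1, 0.7]
gripper_width: 0.0443
```

```bash
python3 go.py
python3 - <<'E'
from h import *
c=cap('wrist'); t=cap('scene')
print(proj(c,[[.516,.0703,.187],[.516,.0703,.159],[.516,.0703,.14]]))
o=np.hstack([cv2.resize(c['frame'][100:260,230:400],(425,400),interpolation=cv2.INTER_CUBIC),cv2.resize(t['frame'][130:250,300:410],(367,400),interpolation=cv2.INTER_CUBIC)])
cv2.imwrite('pics/j9.png',o[:,:,::-1])
E
```

```text
18.5 [0.5159 0.071  0.3101] [ 1.7993e+02 -6.0000e-02 -1.0587e+02] [-0.07  1.08  0.65] 0.0443 [ 29.4   2.9  -8.6  -0.  -78.6 -45.3]
[[312.82818976 183.92401095]
 [312.81867919 176.32840822]
 [312.8130417  171.82603521]]
```

View pics/j9.png

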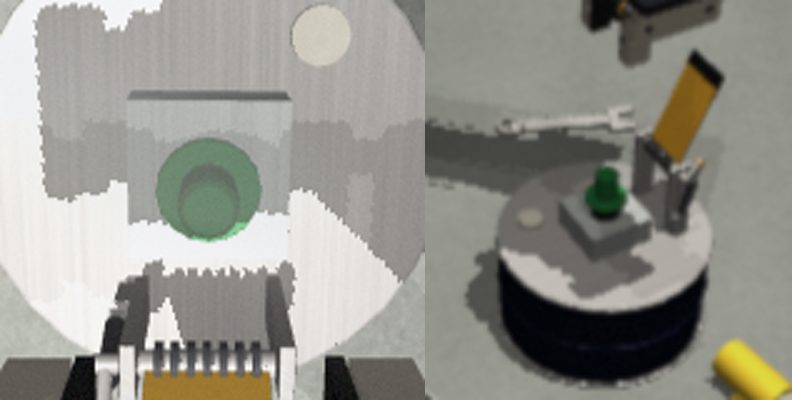

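The plug stands upright in the port, with the grip top at crop (208,208) as predicted. The cover is still open on the far side. I'll shut the fingers and go over the top to the outside of the cover.

drive_tool --plan "-2 0 -1 0;-5 0 -1 0;-8.5 0 -1 0;-12 0 -1 0;-14.5 0 -1 0;-15.5 0 -1 0;-15.5 0 -1 0" --fingers 1

```text
time_s: 19.48
tcp_pos: [0.5588, 0.2207, 0.3207]
eef_rot: [180.0, -0.0, -105.8]
contact_force: [0.6, -0.4, -0.6]
gripper_width: 0.0004
```

drive_tool --plan "0 0 1.5 0;0 0 4 0;0 0 6.5 0;0 0 8 0;0 0 8.4 0;0 0 8.4 0"

```text
time_s: 20.23
tcp_pos: [0.5591, 0.2202, 0.2375]
eef_rot: [-180.0, 0.0, -105.9]
contact_force: [0.5, -0.7, 0.9]
gripper_width: 0.0004
```

```bash
python3 go.py
```

```text
20.225 [0.5591 0.2202 0.2375] [-1.7997e+02  2.0000e-02 -1.0588e+02] [ 0.54 -0.71  0.88] 0.0004 [ 40.1  12.6  -6.5   0.  -70.9 -56. ]
```

drive_tool --plan "1 0 0 0;2.2 0 0 0;3.2 0 0 0;3.6 0 0 0;4 0 0 0;4.4 0 0 0;4.8 0 0 0"

```text
time_s: 21.1
tcp_pos: [0.5464, 0.175, 0.2377]
eef_rot: [-179.9, 0.1, -105.8]
contact_force: [1.7, 4.5, 3.1]
gripper_width: 0.0004
```

drive_tool --plan "0.4 0 0 0;0.8 0 0 0;1.2 0 0 0;1.6 0 0 0"

```text
time_s: 21.6
tcp_pos: [0.541, 0.1582, 0.2368]
eef_rot: [180.0, -0.0, -105.9]
contact_force: [1.3, 1.6, 1.6]
gripper_width: 0.0002
```

drive_tool --plan "0.4 0 0 0;0.8 0 0 0;1.2 0 0 0;1.6 0 0 0;2 0 0 0"

```text
time_s: 22.22
tcp_pos: [0.5356, 0.1392, 0.2369]
eef_rot: [180.0, -0.0, -105.9]
contact_force: [0.2, 1.4, 0.7]
gripper_width: 0.0003
```

drive_tool --plan "0.3 0 0 0;0.6 0 0 0;0.9 0 0 0;1.2 0 0 0"

```text
time_s: 22.72
tcp_pos: [0.5324, 0.1277, 0.2369]
eef_rot: [180.0, -0.0, -105.9]
contact_force: [-0.5, 0.7, 0.5]
gripper_width: 0.0004
```

drive_tool --plan "0.3 0 0 0;0.6 0 0 0;0.9 0 0 0;1.2 0 0 0"

```text
time_s: 23.22
tcp_pos: [0.5292, 0.1161, 0.2371]
eef_rot: [-180.0, -0.0, -105.9]
contact_force: [-0.7, -0.7, 0.1]
gripper_width: 0.0004
```

```bash
python3 go.py
python3 - <<'E'
from h import *
# is the cover shut? orange pixels in the top/scene images
for n in ('scene','top'):
    c=cap(n,n+'10.png'); h=cv2.cvtColor(c['frame'],cv2.COLOR_RGB2HSV); m=cv2.inRange(h,(15,120,60),(28,255,255))
    k,l,s,ct=cv2.connectedComponentsWithStats(m)
    print(n,[(s[i].tolist(),ct[i].round(1).tolist()) for i in range(1,k) if s[i][4]>25])
    o=np.array([.516,.0705,0]);yd=np.array([.2756,.9613,0])
    for th in (0,.7,1.86): 
        ph=np.radians(115)-th; P=[o+yd*(.06-L*np.cos(ph))+[0,0,.181+L*np.sin(ph)] for L in (.05,.1)]; print(th,proj(c,P).round(1).tolist())
E
```

```text
23.225 [0.5292 0.1161 0.2371] [-1.8000e+02 -1.0000e-02 -1.0587e+02] [-0.73 -0.66  0.05] 0.0004 [ 33.1   6.9 -13.5   0.  -69.6 -49. ]
scene [([272, 48, 9, 12, 48], [276.7, 53.4]), ([269, 55, 25, 19, 109], [280.3, 65.3]), ([173, 116, 24, 12, 39], [186.3, 120.8]), ([158, 133, 13, 22, 83], [164.1, 144.2]), ([480, 147, 8, 10, 31], [482.6, 151.5]), ([436, 147, 82, 52, 1129], [472.4, 176.4]), ([471, 155, 9, 6, 26], [474.1, 158.4]), ([363, 159, 12, 21, 63], [368.7, 168.8]), ([386, 232, 25, 24, 264], [396.8, 243.4]), ([349, 346, 26, 31, 455], [360.2, 364.1])]
0 [[377.5, 162.3], [384.6, 148.2]]
0.7 [[368.1, 165.0], [365.4, 153.5]]
1.86 [[357.2, 179.1], [343.2, 182.5]]
top [([146, 92, 68, 34, 2100], [180.7, 108.9]), ([366, 110, 14, 14, 108], [371.3, 117.8]), ([268, 155, 6, 21, 79], [270.8, 165.2]), ([552, 276, 88, 112, 1906], [572.2, 318.7]), ([617, 290, 23, 110, 2070], [629.7, 340.4])]
0 [[240.1, 201.6], [229.9, 197.6]]
0.7 [[251.3, 204.6], [253.1, 203.9]]
1.86 [[265.0, 209.4], [280.6, 213.5]]
```

The cover is still riding on the finger near 0.7 rad (scene (369,169)) with the force at about zero, so it's close to the snap point. A little further.

drive_tool --plan "0.3 0 0 0;0.6 0 0 0;0.9 0 0 0;1.2 0 0 0"

```text
time_s: 23.82
tcp_pos: [0.5259, 0.1047, 0.237]
eef_rot: [180.0, -0.0, -105.9]
contact_force: [-0.4, -0.1, -0.3]
gripper_width: 0.0001
```

drive_tool --plan "0 0 0 0;0 0 0 0;0 0 0 0;0 0 0 0"

```text
time_s: 24.32
tcp_pos: [0.526, 0.105, 0.237]
eef_rot: [180.0, -0.0, -105.9]
contact_force: [-0.6, -0.7, 0.1]
gripper_width: 0.0001
```

```bash
cat > cov.py <<'E'
from h import *
c=cap('scene'); h=cv2.cvtColor(c['frame'],cv2.COLOR_RGB2HSV); m=cv2.inRange(h,(15,120,60),(28,255,255)); m[:,:325]=0;m[:,390:]=0;m[:120]=0;m[230:]=0
k,l,s,ct=cv2.connectedComponentsWithStats(m)
print([(s[i].tolist(),ct[i].round(1).tolist()) for i in range(1,k) if s[i][4]>8])
E
python3 cov.py
```

```text
[([343, 172, 30, 16, 272], [357.9, 179.5])]
```

The cover has snapped over by itself (scene (358,179) is the shut position), and the finger stopped well above it. Now I'll move above the pad.

drive_tool --plan "0.8 0 -0.5 0;1.8 0 -0.5 0;2.6 0 -0.5 0;3.1 0 0 0;3.1 0 1.5 0;3.1 0 3 0;3.1 0 4.4 0;3.1 0 4.8 0"

```text
time_s: 25.38
tcp_pos: [0.5169, 0.0749, 0.1874]
eef_rot: [179.9, -0.1, -105.9]
contact_force: [-0.4, -0.2, -0.5]
gripper_width: 0.0003
```

drive_tool --plan "0 0 0 0;0 0 0 0"

```text
time_s: 25.62
tcp_pos: [0.5179, 0.0752, 0.1895]
eef_rot: [-180.0, 0.0, -105.9]
contact_force: [0.0, 1.1, -0.4]
gripper_width: 0.0005
```

```bash
python3 go.py;python3 cov.py
```

```text
25.625 [0.5179 0.0752 0.1895] [-1.7996e+02  3.0000e-02 -1.0586e+02] [ 0.05  1.08 -0.38] 0.0005 [ 29.8   6.9 -19.9   0.  -63.1 -45.6]
[([344, 176, 29, 12, 208], [357.0, 180.7])]
```

drive_tool --plan "0 0 0.4 0;0 0 0.8 0;0 0 1.2 0;0 0 1.4 0;0 0 1.5 0;0 0 1.5 0"

```text
time_s: 26.42
tcp_pos: [0.5175, 0.0751, 0.174]
eef_rot: [-180.0, -0.0, -105.9]
contact_force: [-0.1, 0.4, 0.2]
gripper_width: 0.0003
```

drive_tool --plan "0 0 0.05 0;0 0 0.1 0;0 0 0.15 0;0 0 0.2 0"

```text
time_s: 26.92
tcp_pos: [0.5176, 0.0751, 0.1722]
eef_rot: [-180.0, 0.0, -105.9]
contact_force: [-1.2, 0.7, 2.5]
gripper_width: 0.0005
```

drive_tool --plan "0 0 0.05 0;0 0 0.1 0;0 0 0.15 0;0 0 0.2 0"

```text
time_s: 27.42
tcp_pos: [0.5175, 0.0749, 0.1703]
eef_rot: [-180.0, -0.0, -105.9]
contact_force: [-2.4, -1.0, 4.8]
gripper_width: 0.0004
```

Contact at 0.172 (tips about 0.193). Continuing in half-millimetre steps.

drive_tool --plan "0 0 0.05 0;0 0 0.1 0;0 0 0.1 0"

```text
time_s: 27.8
tcp_pos: [0.5174, 0.0747, 0.1692]
eef_rot: [-180.0, -0.0, -105.9]
contact_force: [-0.9, -1.9, 4.6]
gripper_width: 0.0005
```

drive_tool --plan "0 0 0.05 0;0 0 0.1 0;0 0 0.1 0"

```text
time_s: 28.18
tcp_pos: [0.5174, 0.0747, 0.1681]
eef_rot: [180.0, -0.0, -105.9]
contact_force: [-1.4, -2.7, 4.1]
gripper_width: 0.0005
```

drive_tool --plan "0 0 0.05 0;0 0 0.1 0;0 0 0.1 0"

```text
time_s: 28.55
tcp_pos: [0.5175, 0.0748, 0.1671]
eef_rot: [-180.0, -0.0, -105.9]
contact_force: [-0.4, -3.2, 4.6]
gripper_width: 0.0002
```

drive_tool --plan "0 0 0.05 0;0 0 0.1 0;0 0 0.1 0"

```text
time_s: 28.92
tcp_pos: [0.5176, 0.075, 0.1661]
eef_rot: [-180.0, -0.0, -105.9]
contact_force: [1.0, -2.2, 4.4]
gripper_width: 0.0005
```

drive_tool --plan "0 0 0.05 0;0 0 0.1 0;0 0 0.1 0"

```text
time_s: 29.3
tcp_pos: [0.5175, 0.075, 0.1651]
eef_rot: [-180.0, -0.0, -105.9]
contact_force: [-2.0, -3.0, 5.5]
gripper_width: 0.0006
```

drive_tool --plan "0 0 0.05 0;0 0 0.1 0;0 0 0.1 0"

```text
time_s: 29.68
tcp_pos: [0.5175, 0.0749, 0.1643]
eef_rot: [-180.0, -0.0, -105.9]
contact_force: [-2.1, -4.1, 6.1]
gripper_width: 0.0003
```

drive_tool --plan "0 0 0.05 0;0 0 0.05 0"

```text
time_s: 29.92
tcp_pos: [0.5176, 0.0749, 0.1639]
eef_rot: [-180.0, -0.0, -105.9]
contact_force: [-3.0, -3.6, 7.1]
gripper_width: 0.0005
```

drive_tool --plan "0 0 0.05 0;0 0 0.05 0"

```text
time_s: 30.18
tcp_pos: [0.5176, 0.0749, 0.1635]
eef_rot: [-180.0, -0.0, -105.9]
contact_force: [-2.4, -4.1, 7.7]
gripper_width: 0.0004
```

drive_tool --plan "0 0 0.05 0;0 0 0.05 0"

```text
time_s: 30.42
tcp_pos: [0.5176, 0.0749, 0.1632]
eef_rot: [-180.0, -0.0, -105.9]
contact_force: [-3.5, -3.4, 10.1]
gripper_width: 0.0002
```

drive_tool --plan "0 0 0.05 0;0 0 0.05 0"

```text
time_s: 30.68
tcp_pos: [0.5176, 0.0749, 0.1631]
eef_rot: [-180.0, 0.0, -105.9]
contact_force: [-4.2, -3.6, 13.3]
gripper_width: 0.0003
```

drive_tool --plan "0 0 0.03 0;0 0 0.03 0"

```text
time_s: 30.92
tcp_pos: [0.5176, 0.0749, 0.1631]
eef_rot: [-179.9, 0.0, -105.8]
contact_force: [-5.3, -2.7, 13.9]
gripper_width: 0.0003
```

It has bottomed: the height is stuck at 0.1631 and the force is about 14 N. Holding.

drive_tool --plan "0 0 0 0;0 0 0 0;0 0 0 0"

```text
time_s: 31.3
tcp_pos: [0.5176, 0.0749, 0.1631]
eef_rot: [-179.9, 0.0, -105.8]
contact_force: [-6.2, -4.3, 15.4]
gripper_width: 0.0005
```

drive_tool --plan "0 0 0 0;0 0 0 0;0 0 0 0"

```text
time_s: 31.68
tcp_pos: [0.5176, 0.0749, 0.1631]
eef_rot: [-179.9, 0.0, -105.8]
contact_force: [-6.8, -3.7, 15.4]
gripper_width: 0.0006
```

drive_tool --plan "0 0 0 0;0 0 0 0"

```text
time_s: 31.92
tcp_pos: [0.5176, 0.0749, 0.1631]
eef_rot: [-179.9, 0.0, -105.8]
contact_force: [-6.5, -3.9, 15.2]
gripper_width: 0.0006
```

drive_tool --plan "0 0 -0.02 0;0 0 -0.02 0;0 0 -0.02 0;0 0 -0.02 0;0 0 -0.02 0;0 0 -0.02 0"

```text
time_s: 32.67
tcp_pos: [0.5176, 0.0749, 0.1631]
eef_rot: [-180.0, 0.0, -105.9]
contact_force: [-4.9, -4.1, 14.3]
gripper_width: 0.0004
```

drive_tool --plan "0 0 -0.1 0;0 0 -0.3 0;0 0 -0.8 0;0 0 -2 0;0 0 -5 0;0 0 -9 0;0 0 -13 0;0 0 -16 0"

```text
time_s: 33.67
tcp_pos: [0.5178, 0.0752, 0.3247]
eef_rot: [-179.9, 0.1, -105.9]
contact_force: [0.5, -0.9, -0.3]
gripper_width: 0.0005
```

drive_tool --plan "4 0 0 0;8 0 0 0;12 0 0 0;16 0 0 0;16 0 0 0;16 0 0 0"

```text
time_s: 34.42
tcp_pos: [0.4739, -0.0787, 0.3225]
eef_rot: [-180.0, 0.0, -105.9]
contact_force: [0.6, 0.3, -0.1]
gripper_width: 0.0003
```

```bash
python3 go.py;python3 cov.py
python3 - <<'E'
from h import *
a=cap('scene'); b=cap('top')
o=np.array([.516,.0705,0]);yd=np.array([.2756,.9613,0])
for th in (1.86,1.95,2.05):
    ph=np.radians(115)-th; print(th,proj(a,[o+yd*(.06-L*np.cos(ph))+[0,0,.1835+L*np.sin(ph)] for L in (.05,.1)]).round(1).tolist())
cv2.imwrite('pics/end.png',np.hstack([cv2.resize(a['frame'][130:250,290:410],(400,400),interpolation=cv2.INTER_CUBIC),cv2.resize(b['frame'][100:300,190:430],(400,333))[:, :] if 0 else cv2.resize(b['frame'][130:270,225:425],(400,400))])[:,:,::-1])
E
```

```text
34.425 [ 0.4739 -0.0787  0.3225] [-1.7996e+02  3.0000e-02 -1.0591e+02] [ 0.61  0.32 -0.14] 0.0003 [ 14.1  -1.6 -11.5  -0.  -80.  -30. ]
[([343, 172, 30, 19, 308], [357.7, 181.3])]
1.86 [[357.2, 178.5], [343.2, 181.9]]
1.95 [[357.0, 179.6], [342.9, 184.2]]
2.05 [[356.9, 180.9], [342.8, 186.7]]
```

View pics/end.png

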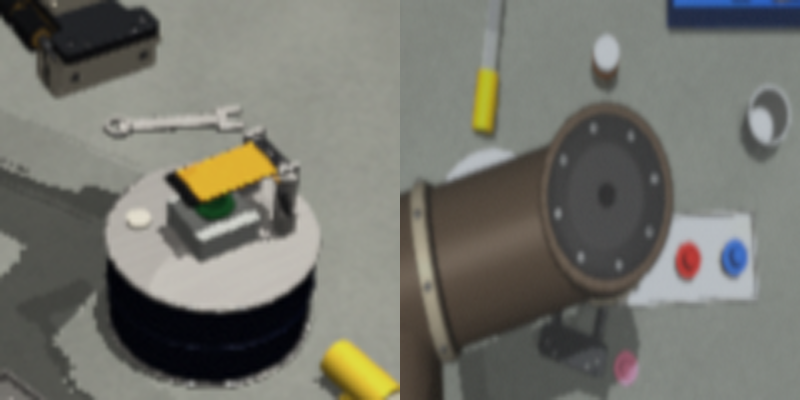

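The cover lies shut on the green plug (scene crop (225,170)), the plug's flange is low over the block at (215,205), and the robot is clear. I'm handing in.

```bash
python3 -c "
from plant import r
print(r.close_job())"
```

```text
the job is handed in; nothing more can be done
None
```

The job is handed in at about 34 s: the green plug is home in the port with the yellow cover shut on it, and the robot is clear of everything.

- **Placing:** I lowered the plug about 16 mm into the port with no contact force showing and let go. The wrist and scene pictures then showed it standing upright.
- **Cover:** I pushed the edge from outside with 5 N or less at each reading. It snapped over by itself, and the finger had stopped well above it.
- **Pressing:** The plug slid down at about 5–8 N and then bottomed, with the tool height fixed at 0.1631 m. I held 14–15.4 N of downward force for over 1.5 s. The highest total force read was about 17 N.
- **Last look:** The cover lies shut and level over the plug, with the flange low over the block. The red and blue spares and the wrench look undisturbed. I made no close check on the jars and cup.

**Disagreement:** the first grasp closed on air above the plug. In the pictures, the fingertips sit about 21 mm behind the reported TCP, not 8 mm ahead of it as stated. I used the observed figure from then on, and the later contact heights agreed with it.

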